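# Shut down the woodturner's bench

### The job

Shut the turning bench down for the night in the safe order: first press the wide mushroom stop button on the lathe's pendant fully in, then push the dust extractor's raised stop flap down shut, and last tap the standing-up end of the lamp's rocker switch down so that it flips to off. Use light fingertip touches only, do not press either start button, and do not pick up or shift the pendant or anything else on the bench.

Things in the scene. Friction and masses are not known exactly. Their poses are not given: they have to be found in the camera images.
- pendant: the lathe's cordless control pendant, a grey box 140 x 68 x 42 mm (x, y, z) of 0.8 kg lying loose on rubber feet on the bench; origin under its centre. On its top in a row along its x: the wide black mushroom stop button (at x = -42 mm), a small round start button (23 mm across, 9 mm high, at x = +12 mm) and a round speed knob (32 mm across, 12 mm high, at x = +48 mm)
- mushroom_top (a point): centre of the top of the mushroom stop button (head 40 mm across), 76 mm above the bench when out, 69 mm when fully in; it moves with the button
- mushroom (a joint): how far the mushroom is pressed in, in m: 0 out, 0.007 fully in. It moves against a steady 4 N and stays where it is left; its head rides on a cushion spring that gives up to 4 mm more (1 mm for every 4 N) and comes back when let go
- lathe_start (a joint): how far the pendant's small start button is pressed, in m (0 to 0.004, springs back); leave it alone
- extractor_switch: the dust extractor's safety switch, a grey box 120 x 72 x 44 mm (x, y, z) with a metal lug at each end, screwed to the bench; origin under its centre. A broad pale stop flap is hinged near its +x end and stands half open, raised at the -x end. A small start button (22 mm across, top 53 mm above the bench, at x = +20 mm) shows through a window in the flap near the hinge
- flap_pad (a point): centre of the upper face of the flap's solid pad (58 x 62 mm, 5 mm thick), 72 mm from the hinge line; it moves with the flap. With the flap shut it is 60 mm above the bench and 22 mm to the -x side of the box's centre
- flap_hinge (a point): middle of the flap's hinge line, 58 mm above the bench at x = +50 mm of the switch box; the line runs along the box's y. The flap is 103 mm long from here to its free edge
- flap (a joint): opening angle of the flap in rad: 0 shut (flat over the box), 0.6 widest. Pressing it down at the pad takes about 2 N; it stays where it is left
- extractor_start (a joint): how far the extractor's small start button is pressed, in m (0 to 0.004, springs back); leave it alone
- lamp_switch: the lamp's switch, a white surface box 96 x 86 x 38 mm (x, y, z) screwed to the bench, with one wide rocker, 70 (along x) x 48 mm, in the middle of its top; origin under its centre
- rocker_end (a point): middle of the touching place on the rocker's end that stands up at the start (its -x end), on its upper face, 24 mm from the rocker's pivot line; about 55 mm above the bench at the start and 49 mm when switched off; it moves with the rocker
- rocker (a joint): tilt of the rocker in rad: +0.13 on (the -x end stands up), -0.13 off (the -x end is down). It turns against about 4 N at the touching place and stays where it is left
- gouge: bystander: woodturning gouge lying on the bench, 260 mm long, 29 mm thick; origin under its middle, x towards the steel end
- wax_tin: bystander: round aluminium tin, 50 mm across, 31 mm high; origin under its centre
- live_centre: bystander: steel live centre standing on its round head, 44 mm across, 85 mm high; origin under its centre
- bowl: bystander: turned wooden bowl, 120 mm across, 50 mm high; origin under its centre
- chuck: bystander: steel four-jaw lathe chuck lying jaws up, 94 mm across, 54 mm high; origin under its centre
- mug: bystander: white mug, 80 mm across, 90 mm high, handle on its +y side; origin under its centre
- spindle_blank: bystander: square wooden blank lying, 50 x 180 x 50 mm, long along its y; origin under its centre

How it is judged:
By the outcome, as a careful person would: the job done as asked, in the order asked, and still so for the second after the job is handed in, with the robot touching nothing.
It also fails if it takes over 67 s, if anything falls off the work surface, if the arm or the gripper's body presses on something with over 40 N, if the wrist force passes 120 N, or if a joint passes its speed limit or range.

### The arm

A 7-joint arm with a two-finger parallel gripper is mounted at the origin on the work surface. World frame = base frame: x ahead of the robot, y to its left, z up, the work surface at z = 0. Lengths are in m, angles in rad, forces in N, time in s.
With the tool pointing down it reaches from about 0.4 to 0.9 m from the base axis. Payload 5.5 kg.
Tool frame: the origin (TCP) lies at the centre of the arm's flange, where the gripper is bolted on; the fingertips stand 173 mm ahead of it and the grasp point (between the pads) lies 155 mm ahead of it; z points along the fingers, y is the line along which they close (so a half turn about z gives the same grasp; the last joint's range is limited). The gripper opens to 85 mm and grips with 20 to 120 N. Pads are 22 mm wide; open, the fingers measure 114 mm over their backs; the gripper's body (76 mm by 85 mm) begins 54 mm behind the grasp point. The pads swing forward as they close: fully open they stand 13 mm farther back than shut.
Start: joints at [1.428, 0.501, -0.427, 1.55, 0.221, 1.138, -0.21], TCP at [0.257, -0.597, 0.405] pointing down, gripper open.
Joint ranges: [-2.88, 2.88], [-0.31, 2.03], [-1.54, 1.56], [0.2, 2.42], [-1.41, 4.55], [0.19, 2.02], [-2.57, 2.57]. Speed limits (rad/s): [2.57, 2.57, 3.14, 3.14, 3.14, 3.14, 3.14].

### API

Orientations are given as a unit quaternion [w, x, y, z].
In Python, from cell import ctrl gives the robot as it stands.
- The arm moves only by the tool apply_moves, never from a script. Its argument "deltas" is a list of rows, each an object with "turn": the turn, a rotation vector about the tool's x, y, z in rad, a list of three; "xyz": the shift along the tool's x, y, z in mm, a list of three; "fingers": the gripper command: -1 is shut, 1 is fully open, values between are in proportion. A call has 1 to 20 rows; each row is the pose to reach, as a shift and turn from the pose commanded when the call began, along the tool's axes at that moment; what a row does not reach only later rows make up. A row lasts 1/12 s, in which the tool goes at most 41.7 mm and 7.16 degrees, less where a joint would pass 70% of its speed; a pose out of reach is approached as far as the arm can. A call with a gripper value outside its range is refused whole. The fingers move at their own pace and stop on an object; "newtons" is the grip in N (left out, the last holds). Time passes only in rows, so rows that repeat a pose let the fingers close. It gives the time, the measured TCP pose, the force, the opening and the grip force at its end, in the units of the state.
- ctrl.sense(): the state, without advancing time (a new reading comes with each control period).
- ctrl.grab_frame(name): name is "scene" or "top"; returns (picture, depth): 480x640x3 uint8, red, green, blue; 480x640 float32, m along the optical axis (not along the pixel's ray), 0 where there is no reading.
- ctrl.camera_model(name): a dict with "vfov" (degrees; the focal length in pixels is half the picture's height over the tangent of half this angle, whatever the lens; pixels are square), "cx", "cy" (the principal point, pixels), "world_from_camera" (4x4, takes a point from camera to world coordinates). Camera axes: x right, y up, looking along -z (the intrinsics and any distortion apply to the point x, -y, -z); pixel columns grow to the right and rows downward; lengths in m; the calibration is good to about 2 mm. A picture is of the moment at which its call begins. camera_model takes no time and is no camera call.
- ctrl.hand_in(): hands the job in; it is judged then, once.
The state is a dict: "clock": time; "joints": joint angles; "qd": joint speeds; "joint_torque": joint torques, N m; "eef_pos": TCP position; "tcp_rot": TCP orientation; "ft_force": force on the tool from outside, world axes, zero at the start; "torque": the same for the moment, N m; "gripper_width": finger opening in m; "grip_force": force on a finger pad.
Only numpy, scipy, OpenCV 4.12 (cv2) and the standard library are available. Lean on these libraries where they do the work, as an engineer would, in place of code of your own. Each camera call takes 0.05 s, during which the arm holds its last target. There are 200 camera calls.

## Working session

There is one attempt and no reset: what is moved stays moved. The work goes in short steps, Python scripts to look and compute and a tool call to move; the robot and the scene stay as the last step left them, time stands still between calls to the robot, and variables do not carry over. Pictures are saved under pics/ and viewed, at most 10 in all, crops included, and the job is handed in when it is done.

Besides the shell and the picture viewer there is one more tool, called after ">>>" by a JSON object that holds its "fn" and its "kwargs", one argument or row to a line. apply_moves: Moves the arm, as the interface text tells. Its arguments: {"type":"object","properties":{"deltas":{"type":"array"},"newtons":{"type":"number"}},"required":["deltas"]}

```bash
mkdir -p pics; ls; python3 - <<'E'
from cell import ctrl
import cv2,numpy as np
for n in("scene","top"):
    p,d=ctrl.grab_frame(n); cv2.imwrite(f"pics/{n}0.png",p[...,::-1]); np.savez(f"pics/{n}0.npz",p=p,d=d)
    print(n,ctrl.camera_model(n),(d>0).mean())
print(ctrl.sense())
E
```

```text
pics
scene {'vfov': 47.50052932007651, 'cx': 324.232892530984, 'cy': 243.39538594226653, 'world_from_camera': array([[ 0.85852078, -0.35059355,  0.3742008 ,  0.94462173],
       [ 0.51236393,  0.61585512, -0.59850286, -0.61237539],
       [-0.02062224,  0.70555413,  0.70835591,  0.79958499],
       [ 0.        ,  0.        ,  0.        ,  1.        ]])} 0.99640625
top {'vfov': 45.89645541155361, 'cx': 318.09345302429693, 'cy': 239.75262552992527, 'world_from_camera': array([[-0.00156111,  0.9934121 , -0.11458604,  0.39409117],
       [-0.99999554, -0.00184278, -0.00235228, -0.01155941],
       [-0.00254794,  0.11458185,  0.99341054,  1.38933279],
       [ 0.        ,  0.        ,  0.        ,  1.        ]])} 0.996005859375
{'clock': 0.1, 'joints': array([ 1.42819259,  0.50176652, -0.42681118,  1.55136237,  0.22081521,
        1.13826891, -0.21030082]), 'qd': array([-4.41751881e-04, -3.46062012e-04, -1.35400365e-03, -3.92018825e-03,
        7.06316682e-04, -9.09162227e-04, -9.89631662e-05]), 'joint_torque': array([-9.86228697e-03, -5.70813131e+01, -5.83806753e+00, -2.81747836e+01,
        1.05036466e-02,  5.65353606e-03,  1.38304949e-05]), 'eef_pos': array([ 0.25642116, -0.59693483,  0.40374827]), 'tcp_rot': array([-8.61605736e-04,  9.79479471e-01,  2.01542060e-01, -1.48098833e-04]), 'ft_force': array([-0.53138815, -0.19057508, -0.20722124]), 'torque': array([ 0.05735499, -0.03286178, -0.07328004]), 'grip_force': 0.0, 'gripper_width': 0.08566830036445698}
```

View pics/top0.png

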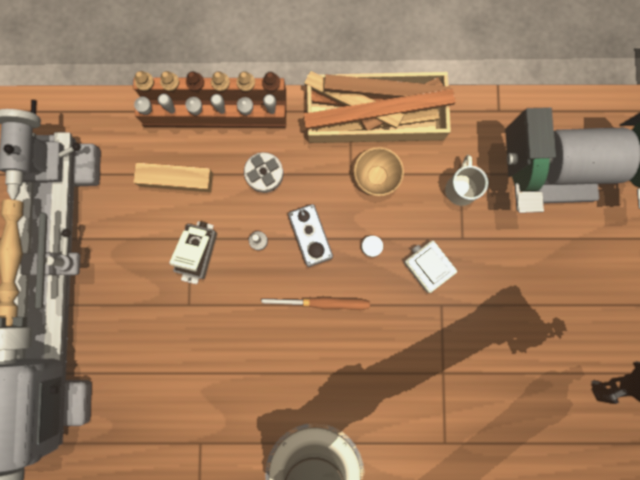

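View pics/scene0.png

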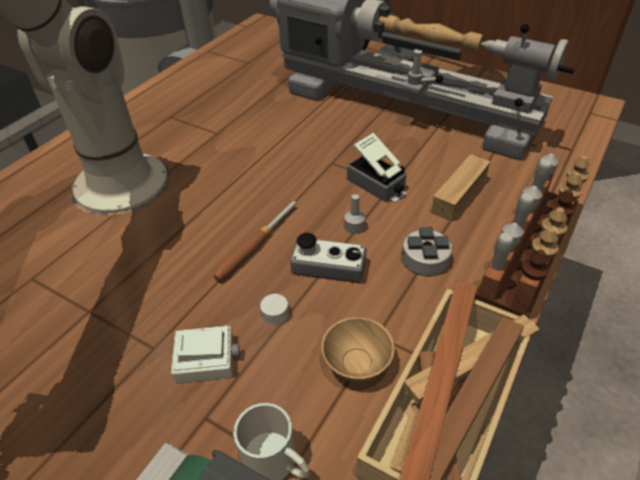

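The top view shows the pendant at about (311,235) with the mushroom at (316,250), the extractor switch at (193,250) with its hinge towards the top, and the lamp switch at (431,267). The live centre is at (258,240) and the tin at (372,246). Next I'll get 3-D points from depth.

```bash
cat > h.py <<'E'
import numpy as np,cv2
from cell import ctrl
def cloud(n,d):
    m=ctrl.camera_model(n); f=240/np.tan(np.radians(m["vfov"]/2))
    v,u=np.mgrid[:480,:640]
    c=np.stack([(u-m["cx"])/f*d,-(v-m["cy"])/f*d,-d,np.ones_like(d)],-1)
    return (c@m["world_from_camera"].T)[...,:3]
def rect(P,lo,hi):
    q=P[(P[:,2]>lo)&(P[:,2]<hi)]
    r=cv2.minAreaRect((q[:,:2]*1000).astype(np.float32)); return len(q),np.round(r[0],1),np.round(r[1],1),round(r[2],1),cv2.boxPoints(r).round().tolist()
E
python3 - <<'E'
from h import *
W={n:cloud(n,np.load(f"pics/{n}0.npz")["d"]) for n in("scene","top")}
T=W["top"]
for k,(u,v) in dict(pend=(311,235),ext=(193,251),lamp=(431,267),tin=(372,246),lc=(258,240),chuck=(263,172),bowl=(378,172),gouge=(330,302)).items(): print(k,T[v,u].round(4))
cen=dict(pend=T[235,311],ext=T[251,193],lamp=T[267,431],tin=T[246,372])
rad=dict(pend=.078,ext=.1,lamp=.075,tin=.04)
for k,c in cen.items():
  for n in W:
    P=W[n].reshape(-1,3); P=P[np.linalg.norm(P[:,:2]-c[:2],axis=1)<rad[k]]
    print(k,n,"bench",np.median(P[P[:,2]<.012][:,2]).round(4),"hist",np.histogram(P[:,2],np.arange(0.01,.13,.005))[0])
    print("  box",rect(P,.02,.2))
    if k=="pend":
        q=P[P[:,2]>.066]; print("  mush",q.mean(0).round(4),rect(P,.066,.2),q[:,2].max())
        print('  top med',np.median(P[(P[:,2]>.035)&(P[:,2]<.048)],axis=0))
    if k=="ext": print("  flap",rect(P,.062,.2)); print("  lug",rect(P,.001,.2))
    if k=="lamp": print("  rocker",rect(P,.0425,.2))
# crop
t=np.load("pics/top0.npz")["p"];s=np.load("pics/scene0.npz")["p"]
a=cv2.resize(t[190:310,160:290],(390,360),interpolation=2);b=cv2.resize(t[190:310,285:415+50][:, :180],(400,267))
c=cv2.resize(s[120:300,280:420],(390,501))
o=np.zeros((600,800,3),np.uint8);o[:360,:390]=a;o[:501,400:790]=c
o[360:600,:390]=cv2.resize(t[195:305,285:464],(390,240),interpolation=2)
cv2.imwrite("pics/crop1.png",o[...,::-1])
E
```

```text
pend [0.5602 0.0085 0.0485]
ext [0.5189 0.2809 0.0846]
lamp [ 0.483  -0.2746  0.0534]
tin [ 0.536  -0.1387  0.025 ]
lc [0.5451 0.1316 0.077 ]
chuck [0.7153 0.1251 0.0417]
bowl [ 0.7241 -0.1581  0.0024]
gouge [ 0.4015 -0.0365  0.0293]
pend scene bench 0.0003 hist [130 115 125 118 138 227 942 294 236  33   3  32 130 101   0   0   0   0
   0   0   0   0   0]
  box (2379, array([565. ,   7.6]), array([140.6,  69.8]), 20.3, [[487.0, 16.0], [511.0, -50.0], [643.0, -1.0], [619.0, 65.0]])
  mush [ 0.5277 -0.0084  0.0738] (261, array([526.4,  -6.7]), array([36.3, 36.4]), 32.1, [[501.0, -1.0], [521.0, -32.0], [551.0, -12.0], [532.0, 18.0]]) 0.07819713457762367
  top med [ 0.57041828 -0.00126214  0.04296438]
pend top bench -0.0002 hist [  3   3   6   5  22 250 654 308 127  37   4  27  97  88   7   0   0   0
   0   0   0   0   0]
  box (1632, array([563. ,   9.7]), array([140.1,  67.9]), 19.8, [[486.0, 18.0], [509.0, -46.0], [640.0, 2.0], [617.0, 65.0]])
  mush [ 0.523  -0.0045  0.0743] (216, array([524.4,  -3.5]), array([37.4, 37.6]), 89.4, [[505.0, -22.0], [543.0, -22.0], [543.0, 15.0], [506.0
[... 1707 characters left out ...]
[475.0, -344.0], [561.0, -278.0], [509.0, -209.0]])
  rocker (640, array([ 486.5, -276.7]), array([88.9, 73.4]), 34.1, [[429.0, -271.0], [470.0, -332.0], [544.0, -282.0], [503.0, -221.0]])
tin scene bench 0.0003 hist [ 41  36  45 140 371   0   0   0   0   0   0   0   0   0   0   0   0   0
   0   0   0   0   0]
  box (556, array([ 538.7, -140.4]), array([49.5, 49.1]), 6.8, [[511.0, -119.0], [517.0, -168.0], [566.0, -162.0], [560.0, -113.0]])
tin top bench -0.0005 hist [  0   2  17 130 170  15   0   0   0   0   0   0   0   0   0   0   0   0
   0   0   0   0   0]
  box (332, array([ 536.8, -138.8]), array([48. , 46.4]), 86.9, [[512.0, -162.0], [559.0, -164.0], [561.0, -116.0], [515.0, -114.0]])
```

View pics/crop1.png

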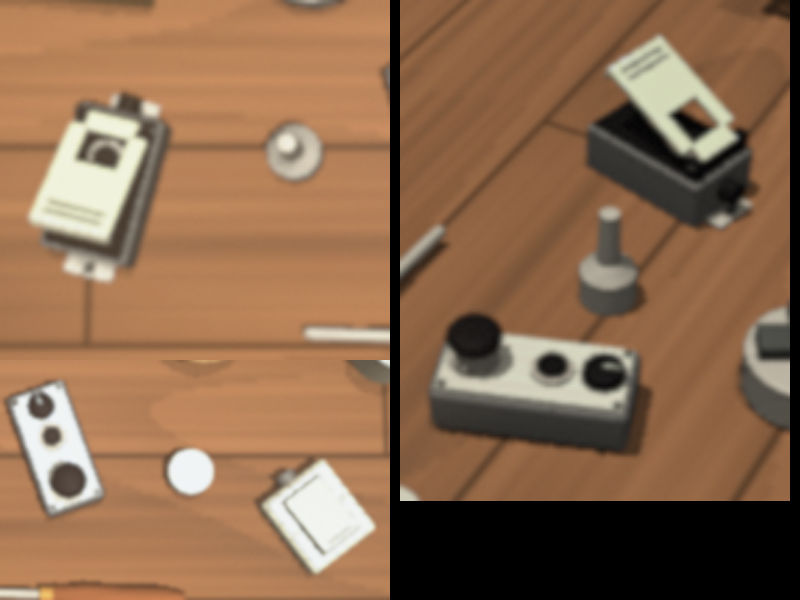

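The crops show the pendant with the mushroom at its near end, the flap raised at the end nearest the robot with its window near the hinge, and the lamp box turned about 36°. I'll fit planes to the flap and rocker next.

```bash
cat >> h.py <<'E'
def plane(q):
    for _ in range(6):
        A=np.c_[q[:,:2]-q[:,:2].mean(0),np.ones(len(q))]; s=np.linalg.lstsq(A,q[:,2],rcond=None)[0]
        r=q[:,2]-A@s; k=abs(r)<max(2*r.std(),.001); 
        if k.all(): break
        q=q[k]
    return q,s,r.std()
def rep(name,q):
    q,s,e=plane(q); g=np.hypot(*s[:2])
    print(name,len(q),"centroid",q.mean(0).round(4),"tilt",np.arctan(g).round(3),"uphill deg",np.degrees(np.arctan2(s[1],s[0])).round(1),"res",e.round(4))
    r=cv2.minAreaRect((q[:,:2]*1000).astype(np.float32));print("   ",cv2.boxPoints(r).round(1).tolist(),np.round(r[0],1),np.round(r[1],1),round(r[2],1))
E
python3 - <<'E'
from h import *
for n in("scene","top"):
    z=np.load(f"pics/{n}0.npz"); P=cloud(n,z["d"]); c=z["p"].astype(int)
    R=lambda x,y,r:np.hypot(P[...,0]-x,P[...,1]-y)<r
    hsv=cv2.cvtColor(z["p"],cv2.COLOR_RGB2HSV)
    pale=(hsv[...,2]>130)&(hsv[...,1]<80)
    rep(n+" flap",P[R(.53,.287,.09)&(P[...,2]>.066)&pale])
    rep(n+" rocker",P[R(.487,-.277,.028)&(P[...,2]>.042)])
    # lamp box top/edges: erode the gland by opening
    for nm,(x,y,r,lo,hi) in dict(lampbox=(.49,-.277,.08,.025,.2),extbox=(.53,.287,.085,.02,.055)).items():
        m=(R(x,y,r)&(P[...,2]>lo)&(P[...,2]<hi)).astype(np.uint8)
        m=cv2.morphologyEx(m,cv2.MORPH_OPEN,np.ones((13,13),np.uint8) if nm=='lampbox' else np.ones((3,3),np.uint8))
        q=P[m>0]; r=cv2.minAreaRect((q[:,:2]*1000).astype(np.float32)); print(n,nm,np.round(r[0],1),np.round(r[1],1),round(r[2],1),cv2.boxPoints(r).round().tolist())
E
```

```text
scene flap 685 centroid [0.5197 0.2891 0.0889] tilt 0.465 uphill deg 165.3 res 0.0017
    [[476.6000061035156, 265.79998779296875], [559.5999755859375, 246.60000610351562], [574.5, 310.70001220703125], [491.5, 330.0]] [525.5 288.3] [65.8 85.2] 76.9
scene rocker 630 centroid [ 0.4885 -0.2787  0.0523] tilt 0.105 uphill deg -139.5 res 0.001
    [[452.5, -276.29998779296875], [481.20001220703125, -315.0], [525.5999755859375, -282.1000061035156], [496.79998779296875, -243.39999389648438]] [ 489.  -279.2] [55.2 48.2] 36.6
scene lampbox [ 491.6 -280. ] [90.8 83.7] 37.2 [[430.0, -274.0], [481.0, -341.0], [553.0, -286.0], [502.0, -219.0]]
scene extbox [532.4 285.2] [ 75.4 135.4] 75.9 [[458.0, 265.0], [589.0, 232.0], [607.0, 305.0], [476.0, 338.0]]
top flap 666 centroid [0.517  0.2896 0.0899] tilt 0.452 uphill deg 165.8 res 0.0019
    [[473.3999938964844, 269.0], [557.7000122070312, 246.60000610351562], [573.9000244140625, 307.5], [489.5, 329.8999938964844]] [523.6 288.3] [63.  87.3] 75.1
top rocker 361 centroid [ 0.4873 -0.2777  0.0516] tilt 0.115 uphill deg -143.2 res 0.0022
    [[451.5, -272.70001220703125], [477.5, -314.5], [523.5999755859375, -285.79998779296875], [497.6000061035156, -244.0]] [ 487.5 -279.3] [54.3 49.2] 31.9
top lampbox [ 488.2 -277.1] [100.3  84.8] 33.8 [[423.0, -270.0], [470.0, -340.0], [553.0, -285.0], [506.0, -214.0]]
top extbox [531.2 286.2] [ 73.4 133.5] 75.0 [[457.0, 268.0], [586.0, 233.0], [605.0, 304.0], [476.0, 339.0]]
```

```bash
cat >> h.py <<'E'
from scipy.spatial.transform import Rotation as Ro
def to(*t):
    s=ctrl.sense(); R=Ro.from_quat(np.roll(s["tcp_rot"],-1))
    print("tcp",s["eef_pos"].round(4),"f",s["ft_force"].round(2),"clock",s["clock"],"w",round(s["gripper_width"],4),"q",s["joints"].round(2))
    for p in t: print(" shift mm",(R.inv().apply(np.array(p)-s["eef_pos"])*1000).round(1))
    print(" to-vertical rotvec", R.as_matrix().round(4).tolist())
E
python3 -c "
from h import *
to((.5248,-.0053,.30))"
```

```text
tcp [ 0.2564 -0.5969  0.4037] f [-0.53 -0.19 -0.21] clock 0.1 w 0.0857 q [ 1.43  0.5  -0.43  1.55  0.22  1.14 -0.21]
 shift mm [ 480.2 -437.4  104.5]
 to-vertical rotvec [[0.9188, 0.3948, -0.0006], [0.3948, -0.9188, 0.0016], [0.0001, -0.0017, -1.0]]
```

>>> {"fn": "apply_moves", "kwargs": {
  "deltas": [
    {"turn":[0,0,0],"xyz":[240,-219,30],"fingers":-1},
    {"turn":[0,0,0],"xyz":[240,-219,30],"fingers":-1},
    {"turn":[0,0,0],"xyz":[240,-219,30],"fingers":-1},
    {"turn":[0,0,0],"xyz":[240,-219,30],"fingers":-1},
    {"turn":[0,0,0],"xyz":[240,-219,30],"fingers":-1},
    {"turn":[0,0,0],"xyz":[240,-219,30],"fingers":-1},
    {"turn":[0,0,0],"xyz":[240,-219,30],"fingers":-1},
    {"turn":[0,0,0],"xyz":[240,-219,30],"fingers":-1},
    {"turn":[0,0,0],"xyz":[480,-437,80],"fingers":-1},
    {"turn":[0,0,0],"xyz":[480,-437,80],"fingers":-1},
    {"turn":[0,0,0],"xyz":[480,-437,80],"fingers":-1},
    {"turn":[0,0,0],"xyz":[480,-437,80],"fingers":-1},
    {"turn":[0,0,0],"xyz":[480,-437,80],"fingers":-1},
    {"turn":[0,0,0],"xyz":[480,-437,80],"fingers":-1},
    {"turn":[0,0,0],"xyz":[480,-437,80],"fingers":-1},
    {"turn":[0,0,0],"xyz":[480,-437,80],"fingers":-1},
    {"turn":[0,0,0],"xyz":[480,-437,80],"fingers":-1},
    {"turn":[0,0,0],"xyz":[480,-437,80],"fingers":-1},
    {"turn":[0,0,0],"xyz":[480,-437,80],"fingers":-1},
    {"turn":[0,0,0],"xyz":[480,-437,80],"fingers":-1}
  ]
}}

```text
clock: 1.77
eef_pos: [0.5247, -0.0077, 0.3244]
tcp_rot: [0.0, 0.98, 0.201, -0.001]
ft_force: [0.1, -1.0, 0.5]
gripper_width: -0.0003
grip_force: 0.0
```

```bash
python3 -c "
from h import *
to((.5248,-.0053,.258))
p,d=ctrl.grab_frame('scene');P=cloud('scene',d)
cv2.imwrite('pics/s1.png',p[100:340,180:500,::-1].repeat(2,0).repeat(2,1))
k=(np.hypot(P[...,0]-.525,P[...,1]+.005)<.04)&(P[...,2]>.09)&(P[...,2]<.3);q=P[k];print(len(q),q[:,2].min(),np.median(q[q[:,2]<q[:,2].min()+.015],axis=0)) if len(q) else print('none')"
```

```text
tcp [ 0.5247 -0.0077  0.3244] f [ 0.15 -0.99  0.46] clock 1.7667 w -0.0003 q [ 0.5   0.42 -0.66  1.93  0.33  0.9  -1.49]
 shift mm [ 1.1 -2.2 66.4]
 to-vertical rotvec [[0.9196, 0.3929, -0.0009], [0.3929, -0.9196, -0.0009], [-0.0012, 0.0005, -1.0]]
1003 0.15063565567713655 [ 0.53172014 -0.01623737  0.16017819]
```

View pics/s1.png

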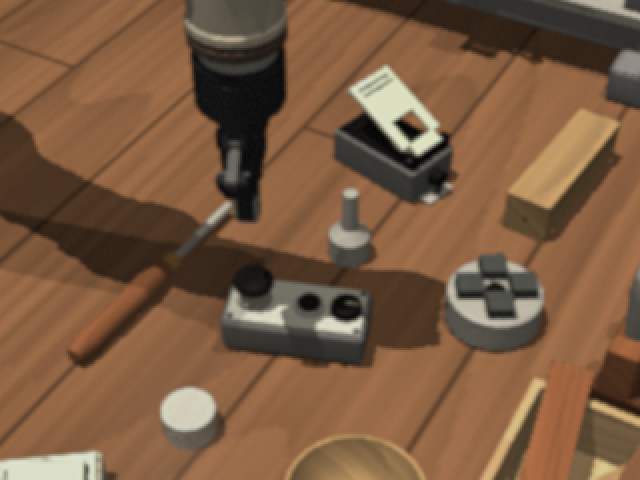

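The fingers are shut and directly above the mushroom, with the tip at z≈0.151, consistent with the 173 mm tool length. Now I'll descend to just above the button.

>>> {"fn": "apply_moves", "kwargs": {
  "deltas": [
    {"turn":[0,0,0],"xyz":[1,-2,25],"fingers":-1},
    {"turn":[0,0,0],"xyz":[1,-2,45],"fingers":-1},
    {"turn":[0,0,0],"xyz":[1,-2,60],"fingers":-1},
    {"turn":[0,0,0],"xyz":[1,-2,68],"fingers":-1},
    {"turn":[0,0,0],"xyz":[1,-2,71],"fingers":-1},
    {"turn":[0,0,0],"xyz":[1,-2,71],"fingers":-1},
    {"turn":[0,0,0],"xyz":[1,-2,71],"fingers":-1}
  ]
}}

```text
clock: 2.4
eef_pos: [0.5256, -0.0044, 0.2544]
tcp_rot: [0.0, 0.98, 0.201, 0.001]
ft_force: [0.0, -0.0, 0.2]
gripper_width: 0.0001
grip_force: 0.0
```

>>> {"fn": "apply_moves", "kwargs": {
  "deltas": [
    {"turn":[0,0,0],"xyz":[0,0,2],"fingers":-1},
    {"turn":[0,0,0],"xyz":[0,0,4],"fingers":-1},
    {"turn":[0,0,0],"xyz":[0,0,5],"fingers":-1},
    {"turn":[0,0,0],"xyz":[0,0,6],"fingers":-1},
    {"turn":[0,0,0],"xyz":[0,0,7],"fingers":-1},
    {"turn":[0,0,0],"xyz":[0,0,8],"fingers":-1},
    {"turn":[0,0,0],"xyz":[0,0,9],"fingers":-1},
    {"turn":[0,0,0],"xyz":[0,0,10],"fingers":-1},
    {"turn":[0,0,0],"xyz":[0,0,11],"fingers":-1},
    {"turn":[0,0,0],"xyz":[0,0,12],"fingers":-1},
    {"turn":[0,0,0],"xyz":[0,0,13],"fingers":-1},
    {"turn":[0,0,0],"xyz":[0,0,13],"fingers":-1},
    {"turn":[0,0,0],"xyz":[0,0,13],"fingers":-1}
  ]
}}

```text
clock: 3.48
eef_pos: [0.5256, -0.004, 0.241]
tcp_rot: [0.0, 0.979, 0.202, 0.0]
ft_force: [-0.3, -0.3, 6.7]
gripper_width: -0.0002
grip_force: 3.0
```

>>> {"fn": "apply_moves", "kwargs": {
  "deltas": [
    {"turn":[0,0,0],"xyz":[0,0,0.5],"fingers":-1},
    {"turn":[0,0,0],"xyz":[0,0,1],"fingers":-1},
    {"turn":[0,0,0],"xyz":[0,0,1],"fingers":-1},
    {"turn":[0,0,0],"xyz":[0,0,1],"fingers":-1}
  ]
}}

```text
clock: 3.82
eef_pos: [0.5256, -0.004, 0.2403]
tcp_rot: [0.0, 0.979, 0.202, 0.0]
ft_force: [0.1, -1.3, 9.1]
gripper_width: 0.0001
grip_force: 4.3
```

Force follows the 4 N/mm cushion slope, so the mushroom is fully in. Retreating straight up.

>>> {"fn": "apply_moves", "kwargs": {
  "deltas": [
    {"turn":[0,0,0],"xyz":[0,0,-2],"fingers":-1},
    {"turn":[0,0,0],"xyz":[0,0,-6],"fingers":-1},
    {"turn":[0,0,0],"xyz":[0,0,-16],"fingers":-1},
    {"turn":[0,0,0],"xyz":[0,0,-40],"fingers":-1},
    {"turn":[0,0,0],"xyz":[0,0,-75],"fingers":-1},
    {"turn":[0,0,0],"xyz":[0,0,-85],"fingers":-1},
    {"turn":[0,0,0],"xyz":[0,0,-85],"fingers":-1},
    {"turn":[0,0,0],"xyz":[0,0,-85],"fingers":-1}
  ]
}}

```text
clock: 4.48
eef_pos: [0.5251, -0.004, 0.3252]
tcp_rot: [0.0, 0.98, 0.201, 0.0]
ft_force: [0.3, 0.3, -0.4]
gripper_width: 0.0001
grip_force: 0.0
```

```bash
python3 -c "
from h import *
to((.503,.2935,.325))"
```

```text
tcp [ 0.5251 -0.004   0.3252] f [ 0.27  0.35 -0.35] clock 4.4833 w 0.0001 q [ 0.5   0.42 -0.67  1.93  0.33  0.9  -1.5 ]
 shift mm [ 9.710e+01 -2.821e+02  1.000e-01]
 to-vertical rotvec [[0.9189, 0.3946, 0.0011], [0.3946, -0.9189, -0.0005], [0.0008, 0.0009, -1.0]]
```

>>> {"fn": "apply_moves", "kwargs": {
  "deltas": [
    {"turn":[0,0,0],"xyz":[97,-282,0],"fingers":-1},
    {"turn":[0,0,0],"xyz":[97,-282,0],"fingers":-1},
    {"turn":[0,0,0],"xyz":[97,-282,0],"fingers":-1},
    {"turn":[0,0,0],"xyz":[97,-282,0],"fingers":-1},
    {"turn":[0,0,0],"xyz":[97,-282,0],"fingers":-1},
    {"turn":[0,0,0],"xyz":[97,-282,0],"fingers":-1},
    {"turn":[0,0,0],"xyz":[97,-282,0],"fingers":-1},
    {"turn":[0,0,0],"xyz":[97,-282,0],"fingers":-1},
    {"turn":[0,0,0],"xyz":[97,-282,0],"fingers":-1},
    {"turn":[0,0,0],"xyz":[97,-282,0],"fingers":-1},
    {"turn":[0,0,0],"xyz":[97,-282,0],"fingers":-1},
    {"turn":[0,0,0],"xyz":[97,-282,0],"fingers":-1}
  ]
}}

```text
clock: 5.48
eef_pos: [0.5035, 0.2913, 0.3238]
tcp_rot: [0.001, 0.98, 0.2, -0.001]
ft_force: [-0.2, -0.8, 0.7]
gripper_width: 0.0003
grip_force: 0.0
```

```bash
python3 -c "
from h import *
to((.503,.2935,.240))
a=np.load('pics/scene0.npz')
p,d=ctrl.grab_frame('scene');P=cloud('scene',d)
q=P[(np.hypot(P[...,0]-.525,P[...,1]+.005)<.024)&(P[...,2]>.06)];print('mush top',np.median(q,axis=0),len(q))
R=P[np.hypot(P[...,0]-.564,P[...,1]-.008)<.078];print(rect(R,.02,.2))
"
```

```text
tcp [0.5035 0.2913 0.3238] f [-0.18 -0.76  0.67] clock 5.4833 w 0.0003 q [-0.04  0.53 -0.69  1.79  0.41  0.97 -2.07]
 shift mm [ 0.5 -2.3 83.8]
 to-vertical rotvec [[0.9198, 0.3923, -0.0011], [0.3923, -0.9198, -0.0019], [-0.0017, 0.0013, -1.0]]
mush top [ 0.52789528 -0.00878134  0.06762033] 257
(2342, array([564.9,   7.5]), array([141. ,  70.9]), 18.9, [[487.0, 18.0], [510.0, -49.0], [643.0, -3.0], [620.0, 64.0]])
```

Mushroom is down (its top has dropped about 6–7 mm) and the pendant hasn't moved. Now the flap.

>>> {"fn": "apply_moves", "kwargs": {
  "deltas": [
    {"turn":[0,0,0],"xyz":[0,-2,25],"fingers":-1},
    {"turn":[0,0,0],"xyz":[0,-2,40],"fingers":-1},
    {"turn":[0,0,0],"xyz":[0,-2,46],"fingers":-1},
    {"turn":[0,0,0],"xyz":[0,-2,50],"fingers":-1},
    {"turn":[0,0,0],"xyz":[0,-2,53],"fingers":-1},
    {"turn":[0,0,0],"xyz":[0,-2,56],"fingers":-1},
    {"turn":[0,0,0],"xyz":[0,-2,59],"fingers":-1},
    {"turn":[0,0,0],"xyz":[0,-2,62],"fingers":-1},
    {"turn":[0,0,0],"xyz":[0,-2,65],"fingers":-1},
    {"turn":[0,0,0],"xyz":[0,-2,68],"fingers":-1},
    {"turn":[0,0,0],"xyz":[0,-2,71],"fingers":-1},
    {"turn":[0,0,0],"xyz":[0,-2,74],"fingers":-1},
    {"turn":[0,0,0],"xyz":[0,-2,77],"fingers":-1},
    {"turn":[0,0,0],"xyz":[0,-2,80],"fingers":-1},
    {"turn":[0,0,0],"xyz":[0,-2,83],"fingers":-1},
    {"turn":[0,0,0],"xyz":[0,-2,86],"fingers":-1},
    {"turn":[0,0,0],"xyz":[0,-2,88],"fingers":-1},
    {"turn":[0,0,0],"xyz":[0,-2,88],"fingers":-1}
  ]
}}

```text
clock: 7.03
eef_pos: [0.5022, 0.2951, 0.2361]
tcp_rot: [0.0, 0.979, 0.202, -0.0]
ft_force: [-0.2, -0.4, 0.1]
gripper_width: -0.0002
grip_force: 0.0
```

>>> {"fn": "apply_moves", "kwargs": {
  "deltas": [
    {"turn":[0,0,0],"xyz":[0,0,1],"fingers":-1},
    {"turn":[0,0,0],"xyz":[0,0,2],"fingers":-1},
    {"turn":[0,0,0],"xyz":[0,0,3],"fingers":-1},
    {"turn":[0,0,0],"xyz":[0,0,3],"fingers":-1},
    {"turn":[0,0,0],"xyz":[0,0,3],"fingers":-1}
  ]
}}

```text
clock: 7.45
eef_pos: [0.5023, 0.2952, 0.234]
tcp_rot: [0.0, 0.979, 0.201, 0.0]
ft_force: [-2.0, -1.0, 4.5]
gripper_width: -0.0
grip_force: 2.0
```

>>> {"fn": "apply_moves", "kwargs": {
  "deltas": [
    {"turn":[0,0,0],"xyz":[0,0,0.5],"fingers":-1},
    {"turn":[0,0,0],"xyz":[0,0,1],"fingers":-1},
    {"turn":[0,0,0],"xyz":[0,0,1],"fingers":-1},
    {"turn":[0,0,0],"xyz":[0,0,1],"fingers":-1}
  ]
}}

```text
clock: 7.78
eef_pos: [0.5022, 0.2953, 0.2337]
tcp_rot: [0.0, 0.979, 0.201, 0.0]
ft_force: [-3.0, -2.9, 12.7]
gripper_width: -0.0
grip_force: 5.6
```

The force rises steeply with almost no travel, so the flap is on its hard stop. Retreating.

>>> {"fn": "apply_moves", "kwargs": {
  "deltas": [
    {"turn":[0,0,0],"xyz":[0,0,-2],"fingers":-1},
    {"turn":[0,0,0],"xyz":[0,0,-6],"fingers":-1},
    {"turn":[0,0,0],"xyz":[0,0,-16],"fingers":-1},
    {"turn":[0,0,0],"xyz":[0,0,-40],"fingers":-1},
    {"turn":[0,0,0],"xyz":[0,0,-80],"fingers":-1},
    {"turn":[0,0,0],"xyz":[0,0,-95],"fingers":-1},
    {"turn":[0,0,0],"xyz":[0,0,-95],"fingers":-1},
    {"turn":[0,0,0],"xyz":[0,0,-95],"fingers":-1}
  ]
}}

```text
clock: 8.45
eef_pos: [0.5027, 0.2954, 0.3293]
tcp_rot: [-0.0, 0.98, 0.201, 0.002]
ft_force: [0.6, -1.3, -0.5]
gripper_width: -0.0002
grip_force: 0.0
```

```bash
python3 -c "
from h import *
to((.4688,-.2929,.325))
p,d=ctrl.grab_frame('scene');P=cloud('scene',d)
hsv=cv2.cvtColor(p,cv2.COLOR_RGB2HSV)
k=(np.hypot(P[...,0]-.525,P[...,1]-.287)<.06)&(hsv[...,2]>110)&(hsv[...,1]<80)&(P[...,2]>.05)&(P[...,2]<.12)
rep('flap',P[k])
k=(np.hypot(P[...,0]-.488,P[...,1]+.2785)<.028)&(P[...,2]>.042)
rep('rocker',P[k])
"
```

```text
tcp [0.5027 0.2954 0.3293] f [ 0.6  -1.26 -0.49] clock 8.45 w -0.0002 q [-0.05  0.53 -0.7   1.79  0.4   0.97 -2.07]
 shift mm [-263.3  527.3    3.5]
 to-vertical rotvec [[0.9189, 0.3945, 0.0029], [0.3945, -0.9189, 0.0011], [0.0031, 0.0001, -1.0]]
flap 399 centroid [0.5286 0.2901 0.0604] tilt 0.008 uphill deg -132.4 res 0.0011
    [[466.6000061035156, 271.70001220703125], [568.9000244140625, 244.5], [585.2999877929688, 306.20001220703125], [483.0, 333.3999938964844]] [526.  288.9] [ 63.8 105.9] 75.1
rocker 634 centroid [ 0.4891 -0.2798  0.052 ] tilt 0.11 uphill deg -138.0 res 0.001
    [[451.8999938964844, -278.5], [482.8999938964844, -316.3999938964844], [526.0, -281.20001220703125], [495.0, -243.3000030517578]] [ 488.9 -279.9] [55.7 48.9] 39.3
```

The flap lies flat at z=0.060. On to the lamp switch.

>>> {"fn": "apply_moves", "kwargs": {
  "deltas": [
    {"turn":[0,0,0],"xyz":[-263,527,4],"fingers":-1},
    {"turn":[0,0,0],"xyz":[-263,527,4],"fingers":-1},
    {"turn":[0,0,0],"xyz":[-263,527,4],"fingers":-1},
    {"turn":[0,0,0],"xyz":[-263,527,4],"fingers":-1},
    {"turn":[0,0,0],"xyz":[-263,527,4],"fingers":-1},
    {"turn":[0,0,0],"xyz":[-263,527,4],"fingers":-1},
    {"turn":[0,0,0],"xyz":[-263,527,4],"fingers":-1},
    {"turn":[0,0,0],"xyz":[-263,527,4],"fingers":-1},
    {"turn":[0,0,0],"xyz":[-263,527,4],"fingers":-1},
    {"turn":[0,0,0],"xyz":[-263,527,4],"fingers":-1},
    {"turn":[0,0,0],"xyz":[-263,527,4],"fingers":-1},
    {"turn":[0,0,0],"xyz":[-263,527,4],"fingers":-1},
    {"turn":[0,0,0],"xyz":[-263,527,4],"fingers":-1},
    {"turn":[0,0,0],"xyz":[-263,527,4],"fingers":-1},
    {"turn":[0,0,0],"xyz":[-263,527,4],"fingers":-1},
    {"turn":[0,0,0],"xyz":[-263,527,4],"fingers":-1},
    {"turn":[0,0,0],"xyz":[-263,527,4],"fingers":-1},
    {"turn":[0,0,0],"xyz":[-263,527,4],"fingers":-1}
  ]
}}

```text
clock: 10.0
eef_pos: [0.4687, -0.2909, 0.3228]
tcp_rot: [-0.001, 0.979, 0.203, -0.0]
ft_force: [0.5, 0.3, 1.3]
gripper_width: -0.0001
grip_force: 0.0
```

```bash
python3 -c "
from h import *
to((.4690,-.2930,.233))"
```

```text
tcp [ 0.4687 -0.2909  0.3228] f [0.49 0.29 1.28] clock 10.0 w -0.0001 q [ 0.97  0.45 -0.58  1.87  0.31  0.91 -0.92]
 shift mm [-0.6  2.3 89.8]
 to-vertical rotvec [[0.9179, 0.3968, -0.0012], [0.3968, -0.9179, 0.0021], [-0.0003, -0.0024, -1.0]]
```

>>> {"fn": "apply_moves", "kwargs": {
  "deltas": [
    {"turn":[0,0,0],"xyz":[0,1,25],"fingers":-1},
    {"turn":[0,0,0],"xyz":[0,1,50],"fingers":-1},
    {"turn":[0,0,0],"xyz":[0,1,70],"fingers":-1},
    {"turn":[0,0,0],"xyz":[0,1,82],"fingers":-1},
    {"turn":[0,0,0],"xyz":[0,1,88],"fingers":-1},
    {"turn":[0,0,0],"xyz":[0,1,90],"fingers":-1},
    {"turn":[0,0,0],"xyz":[0,1,92],"fingers":-1},
    {"turn":[0,0,0],"xyz":[0,1,93],"fingers":-1},
    {"turn":[0,0,0],"xyz":[0,1,94],"fingers":-1},
    {"turn":[0,0,0],"xyz":[0,1,95],"fingers":-1},
    {"turn":[0,0,0],"xyz":[0,1,96],"fingers":-1},
    {"turn":[0,0,0],"xyz":[0,1,97],"fingers":-1},
    {"turn":[0,0,0],"xyz":[0,1,98],"fingers":-1},
    {"turn":[0,0,0],"xyz":[0,1,98],"fingers":-1},
    {"turn":[0,0,0],"xyz":[0,1,98],"fingers":-1}
  ]
}}

```text
clock: 11.25
eef_pos: [0.4689, -0.2944, 0.226]
tcp_rot: [0.0, 0.98, 0.201, -0.0]
ft_force: [-1.9, -3.0, 3.7]
gripper_width: -0.0
grip_force: 1.8
```

Tip is at about 0.0525 with the rocker moving under roughly 4 N; continuing.

>>> {"fn": "apply_moves", "kwargs": {
  "deltas": [
    {"turn":[0,0,0],"xyz":[0,0,1],"fingers":-1},
    {"turn":[0,0,0],"xyz":[0,0,2],"fingers":-1},
    {"turn":[0,0,0],"xyz":[0,0,2.5],"fingers":-1},
    {"turn":[0,0,0],"xyz":[0,0,2.5],"fingers":-1},
    {"turn":[0,0,0],"xyz":[0,0,2.5],"fingers":-1}
  ]
}}

```text
clock: 11.67
eef_pos: [0.4686, -0.2946, 0.2235]
tcp_rot: [0.001, 0.98, 0.201, -0.001]
ft_force: [-3.6, -4.0, 6.5]
gripper_width: 0.0
grip_force: 3.3
```

>>> {"fn": "apply_moves", "kwargs": {
  "deltas": [
    {"turn":[0,0,0],"xyz":[0,0,0.5],"fingers":-1},
    {"turn":[0,0,0],"xyz":[0,0,1],"fingers":-1},
    {"turn":[0,0,0],"xyz":[0,0,1],"fingers":-1},
    {"turn":[0,0,0],"xyz":[0,0,1],"fingers":-1}
  ]
}}

```text
clock: 12.0
eef_pos: [0.4685, -0.2947, 0.223]
tcp_rot: [0.001, 0.98, 0.201, -0.001]
ft_force: [-4.2, -2.8, 11.0]
gripper_width: 0.0002
grip_force: 5.7
```

Force climbs against a hard stop. Retreating and checking.

>>> {"fn": "apply_moves", "kwargs": {
  "deltas": [
    {"turn":[0,0,0],"xyz":[0,0,-2],"fingers":-1},
    {"turn":[0,0,0],"xyz":[0,0,-6],"fingers":-1},
    {"turn":[0,0,0],"xyz":[0,0,-16],"fingers":-1},
    {"turn":[0,0,0],"xyz":[0,0,-40],"fingers":-1},
    {"turn":[0,0,0],"xyz":[0,0,-80],"fingers":-1},
    {"turn":[0,0,0],"xyz":[0,0,-120],"fingers":-1},
    {"turn":[0,0,0],"xyz":[0,0,-150],"fingers":-1},
    {"turn":[0,0,0],"xyz":[0,0,-150],"fingers":-1},
    {"turn":[0,0,0],"xyz":[0,0,-150],"fingers":-1}
  ]
}}

```text
clock: 12.75
eef_pos: [0.47, -0.2934, 0.3748]
tcp_rot: [0.002, 0.979, 0.202, 0.002]
ft_force: [-0.3, 0.6, -1.4]
gripper_width: 0.0002
grip_force: 0.0
```

```bash
python3 -c "
from h import *
to()
p,d=ctrl.grab_frame('scene');P=cloud('scene',d)
cv2.imwrite('pics/s9.png',p[...,::-1])
hsv=cv2.cvtColor(p,cv2.COLOR_RGB2HSV)
D=lambda x,y:np.hypot(P[...,0]-x,P[...,1]-y)
rep('flap',P[(D(.525,.287)<.06)&(hsv[...,2]>110)&(hsv[...,1]<80)&(P[...,2]>.05)&(P[...,2]<.12)])
rep('rocker',P[(D(.488,-.2785)<.028)&(P[...,2]>.042)&(P[...,2]<.07)])
q=P[(D(.525,-.005)<.024)&(P[...,2]>.06)];print('mush',np.median(q,axis=0),len(q))
print(rect(P[D(.564,.008)<.078],.02,.2))
"
```

```text
tcp [ 0.47   -0.2934  0.3748] f [-0.27  0.65 -1.41] clock 12.75 w 0.0002 q [ 1.    0.39 -0.61  1.82  0.26  1.   -0.88]
 to-vertical rotvec [[0.9185, 0.3954, 0.0041], [0.3954, -0.9185, -0.0027], [0.0027, 0.0042, -1.0]]
flap 585 centroid [0.5209 0.2883 0.0603] tilt 0.004 uphill deg -159.8 res 0.0012
    [[466.0, 269.0], [570.4000244140625, 245.3000030517578], [585.0, 309.3999938964844], [480.5, 333.1000061035156]] [525.5 289.2] [ 65.7 107.1] 77.2
rocker 604 centroid [ 0.4888 -0.2796  0.0523] tilt 0.125 uphill deg 34.7 res 0.001
    [[452.79998779296875, -275.8999938964844], [481.8999938964844, -315.79998779296875], [525.9000244140625, -283.70001220703125], [496.8999938964844, -243.89999389648438]] [ 489.4 -279.8] [54.5 49.3] 36.1
mush [ 0.52724481 -0.00860218  0.06722342] 256
(2353, array([565. ,   7.7]), array([141. ,  70.9]), 19.2, [[487.0, 18.0], [510.0, -49.0], [643.0, -3.0], [620.0, 64.0]])
```

View pics/s9.png

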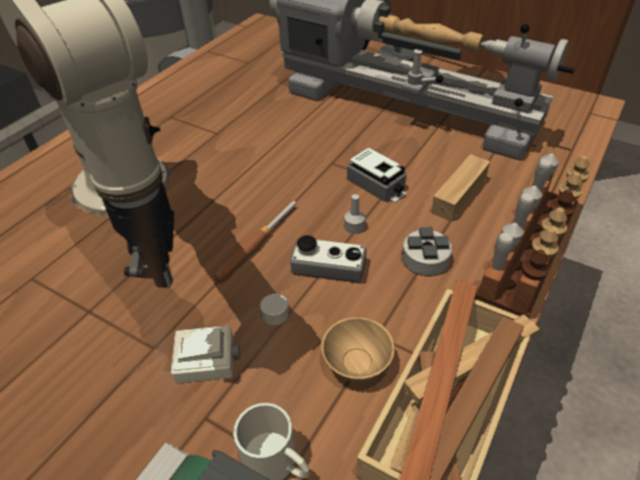

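The final view shows the flap flat at (378,172), the mushroom in at (306,244), the rocker tilted the other way at (203,345), and everything else where it was. Handing in.

```bash
python3 -c "
from cell import ctrl
print(ctrl.hand_in())"
```

```text
the job is handed in; nothing more can be done
None
```

I pressed the mushroom stop fully in, pushed the extractor flap shut and flipped the lamp rocker to off, in that order. Neither start button was touched, nothing else visibly moved, and the job is handed in at about 13 s.

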